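# Take the water filter out of line through its interlocked valves

## Task

Take the water filter out of line for a cartridge change: swing the bypass lever in the middle fully open, then swing both filter levers fully shut, each right up to its stop. An interlock inside the block lets only one of the two filter levers go first (the inlet; which side it is depends on the plumbing and cannot be seen), so feel which one gives and never force a blocked lever or ram one into its stop. Push the levers round rather than gripping them, and keep the force on each, squeezing included, under 25 N. Leave everything else on the worktop where it is.

Things in the scene. Friction and masses are not known exactly. Their poses are not given: they have to be found in the camera images.
- station: Fixed water-filter station: steel base plate 215 x 400 x 6 mm with a valve block 66 mm deep and 326 mm wide, its flat top 55 mm above the worktop; 98 mm behind it lies a white cartridge, top at 77 mm. Three quarter-turn levers in a row on the block, 120 mm apart. Origin: on the worktop under the middle pivot; x points back to the cartridge, y left along the row, z up. It does not move.
- handle_left: Filter-valve lever, left of the three (seen from the robot): black grip 14 mm wide, 15 mm tall, 54 mm long, on a steel strip; reaches 92 mm from the pivot. Origin: middle of the grip, 65 mm from the pivot, 94 mm above the worktop (grip underside 31 mm above the block). x points from the grip to the pivot, z up. It swings outward, clockwise seen from above (from the front towards the station's +y).
- pivot_left (a point): Point on the vertical pivot axis of the left lever, at the height of its grip. It does not move.
- valve_left (a joint): Angle in rad: 0 = open (pointing to the front), 1.571 = fully shut (along the block, outward), at a stop (about 10 N per mm). Free: turns with about 3 N at the grip (4 N if quick), stays where left. Blocked: gives 2 to 4 mm at the grip as easily, then the force climbs about 4 N per mm. If blocked with the bypass open, it is freed once the other filter lever is within 3 to 4 degrees of its stop.
- handle_bypass: Bypass lever, middle of the three: black grip 14 mm wide, 15 mm tall, 54 mm long, with a round knob 24 mm across at its end, on a steel strip; reaches 92 mm from the pivot. Origin: middle of the grip, 65 mm from the pivot, 94 mm above the worktop (grip underside 31 mm above the block). x points from the grip to the pivot, z up. It swings clockwise seen from above (from the front towards the station's +y, the left lever's side).
- pivot_bypass (a point): Point on the vertical pivot axis of the bypass lever, at the height of its grip. It does not move.
- valve_bypass (a joint): Angle in rad: 0 = shut (pointing to the front), 1.571 = fully open (along the block, to +y), at a stop (about 10 N per mm). Free: turns with about 3 N at the grip (4 N if quick), stays where left. Blocked: gives 2 to 4 mm at the grip as easily, then the force climbs about 4 N per mm. Both filter levers stay blocked until this one is within 3 to 4 degrees of its stop.
- handle_right: Filter-valve lever, right of the three: black grip 14 mm wide, 15 mm tall, 54 mm long, on a steel strip; reaches 92 mm from the pivot. Origin: middle of the grip, 65 mm from the pivot, 94 mm above the worktop (grip underside 31 mm above the block). x points from the grip to the pivot, z up. It swings outward, counter-clockwise seen from above (from the front towards the station's -y).
- pivot_right (a point): Point on the vertical pivot axis of the right lever, at the height of its grip. It does not move.
- valve_right (a joint): Angle in rad: 0 = open (pointing to the front), 1.571 = fully shut (along the block, outward), at a stop (about 10 N per mm). Free: turns with about 3 N at the grip (4 N if quick), stays where left. Blocked: gives 2 to 4 mm at the grip as easily, then the force climbs about 4 N per mm. If blocked with the bypass open, it is freed once the other filter lever is within 3 to 4 degrees of its stop.
- mug: Pink mug with a handle, 106 x 73 x 88 mm; bystander, to be left where it is. Origin: centre of its underside.
- scissors: Scissors with blue grips lying flat, 199 mm long; bystander, to be left where it is. Origin: centre of its underside.
- tape_roll: Roll of tan tape lying flat, 100 mm across, 25 mm high; bystander, to be left where it is. Origin: centre of its underside.
- coffee_jar: Glass jar with a red lid, 67 mm across, 110 mm tall; bystander, to be left where it is. Origin: centre of its underside.

How it is judged:
On the way, in this order (a step that is already met when the one before it is completed fails the run):
1. the bypass lever is fully open while both filter levers are still open (value of joint valve_bypass above 1.49 rad and value of joint each of valve_left, valve_right below 0.3 rad), for 0.1 s.
2. one filter lever is fully shut while the other is still open (value of joint valve_bypass above 1.49 rad and ((value of joint valve_left above 1.49 rad and value of joint valve_right below 0.3 rad) or (value of joint valve_right above 1.49 rad and value of joint valve_left below 0.3 rad))), for 0.1 s.
At the end, for the whole second after the job is handed in: All three levers are within about 5 degrees of their stops (angle over 1.49 rad: bypass fully open, both filter levers fully shut) and at rest (value of joint each of valve_left, valve_bypass, valve_right above 1.49 rad and velocity of joint valve_left between -0.05 and 0.05 rad/s and velocity of joint valve_bypass between -0.05 and 0.05 rad/s and velocity of joint valve_right between -0.05 and 0.05 rad/s); the robot touches nothing.
It fails at once if a lever is pushed or squeezed with more than 25 N (contact force between anything else and handle_left above 25 N or contact force between anything else and handle_bypass above 25 N or contact force between anything else and handle_right above 25 N).
It fails at once if a bystander is moved by more than 20 mm (distance of any of mug, scissors, tape_roll, coffee_jar from where it was at the start of the episode above 0.02 m).
It also fails if it takes over 72 s, if anything falls off the work surface, if the arm or the gripper's body presses on something with over 40 N, if the wrist force passes 120 N, or if a joint passes its speed limit or range.

## Robot

A 7-joint arm with a two-finger parallel gripper is mounted at the origin on a cart in front of the work surface, level with it; the furniture and walls round the work are solid. World frame = base frame: x ahead of the robot, y to its left, z up, the work surface at z = 0. Lengths are in m, angles in rad, forces in N, time in s.
With the tool pointing down it reaches from about 0.4 to 0.875 m from the base axis. Payload 19.3 kg.
Tool frame: the origin (TCP) lies between the finger pads; the fingertips stand 17 mm ahead of it and the grasp point (between the pads) lies 2 mm behind it (bot.finger_overhang is the distance from the TCP to the fingertips, in m); z points along the fingers, y is the line along which they close (so a half turn about z gives the same grasp; the last joint's range is limited). The gripper opens to 85 mm and grips with 20 to 120 N. Pads are 22 mm wide; open, the fingers measure 114 mm over their backs; the gripper's body (76 mm by 85 mm) begins 54 mm behind the grasp point. The pads swing forward as they close: fully open they stand 13 mm farther back than shut.
Start: joints at [1.174, 0.521, -0.036, 1.599, 0.021, 1.021, -0.113], TCP at [0.201, -0.592, 0.248] pointing down, gripper open.
Joint ranges: [-2.91, 2.91], [-0.3, 2.13], [-1.5, 1.42], [0.17, 2.43], [-1.26, 4.41], [0.16, 1.93], [-2.52, 2.52]. Speed limits (rad/s): [1.89, 1.89, 2.39, 2.39, 3.01, 3.01, 3.01].

## Interface

Orientations are given as [roll, pitch, yaw] about the fixed x, y, z axes, in that order (R = Rz(yaw) Ry(pitch) Rx(roll)).
In Python, from workcell import observe, grab_frame, bot gives the robot as it stands.
- The arm moves only by the shell command python3 -m crank 'ROWS' [FORCE]. ROWS is a JSON object of lists of equal length, an entry for each row: "linear": the shift along the world's x, y, z each as a share of 0.25 m, from -1 to 1, a list of three; "delta_rot": the turn, a rotation vector about the world's x, y, z each as a share of 30 degrees, from -1 to 1, a list of three; "fingers": the opening, from -1 (shut) to 1 (fully open). In form: {"linear": [[dx, dy, dz], ...], "delta_rot": [[rx, ry, rz], ...], "fingers": [fingers, ...]}. A call has 1 to 5 rows; each row is the pose to reach, as a shift and turn from the pose commanded when the call began; what a row does not reach only later rows make up. A row lasts 1/10 s, in which the tool goes at most 50 mm and 8.59 degrees, less where a joint would pass 70% of its speed; a pose out of reach is approached as far as the arm can. A call with a number of a shift or a turn outside -1 to 1 is refused whole. A call with a gripper value outside its range is refused whole. The fingers move at their own pace and stop on an object; FORCE is the grip in N (left out, the last holds). Time passes only in rows, so rows that repeat a pose let the fingers close. It gives the time, the measured TCP pose, the force, the opening and the grip force at its end, in the units of the state.
- observe(): the state, without advancing time (a new reading comes with each control period).
- grab_frame(name): name is "side" or "top"; returns a dict with "image" (384x512x3 uint8, red, green, blue), "mtx" (3x3 intrinsics, pixels), "xyz" and "orientation" of the camera in the world. Camera axes: x right, y down, z forward; pixel columns grow to the right and rows downward; lengths in m; the calibration is good to about 2 mm. A picture is of the moment at which its call begins. There is no depth.
- bot.job_done(): hands the job in; it is judged then, once.
The state is a dict: "clock": time; "qpos": joint angles; "qd": joint speeds; "joint_efforts": joint torques, N m; "position": TCP position; "tool_rot": TCP orientation; "force": force on the tool from outside, world axes, zero at the start; "moment": the same for the moment, N m; "grip_width": finger opening in m; "finger_force": force on a finger pad.
Only numpy, scipy, OpenCV 4.12 (cv2) and the standard library are available. Lean on these libraries where they do the work, as an engineer would, in place of code of your own. Each camera call takes 0.05 s, during which the arm holds its last target. There are 200 camera calls.

## Working session

There is one attempt and no reset: what is moved stays moved. The work goes in short steps, Python scripts to look and compute and a shell command to move; the robot and the scene stay as the last step left them, time stands still between calls to the robot, and variables do not carry over. Pictures are saved under pics/ and viewed, at most 10 in all, crops included, and the job is handed in when it is done.

```bash
mkdir -p pics
python3 - <<'E'
from workcell import observe, grab_frame, bot
import cv2
for n in ("top","side"):
    f=grab_frame(n); cv2.imwrite(f"pics/{n}0.png",f["image"][:,:,::-1]); print(n,f["mtx"],f["xyz"],f["orientation"])
s=observe(); print({k:s[k] for k in("clock","position","tool_rot","force","grip_width")}, bot.finger_overhang)
E
```

```text
top [[444.58519816   0.         261.05550659]
 [  0.         444.58519816 187.68741187]
 [  0.           0.           1.        ]] [ 0.38095384 -0.01975745  1.52138587] [-3.0075086  -0.00556352 -1.55622154]
side [[385.10020489   0.         250.34178069]
 [  0.         385.10020489 185.14826536]
 [  0.           0.           1.        ]] [0.15974647 1.04977224 0.50257171] [-1.91356123 -0.01467429 -2.76662133]
{'clock': 0.1, 'position': array([ 0.20054264, -0.59165553,  0.24778234]), 'tool_rot': array([-3.14056561e+00,  5.25019396e-05,  3.26855928e-01]), 'force': array([1.03837671, 0.29853647, 0.10633186]), 'grip_width': 0.08553648592403128} 0.017
```

View pics/top0.png

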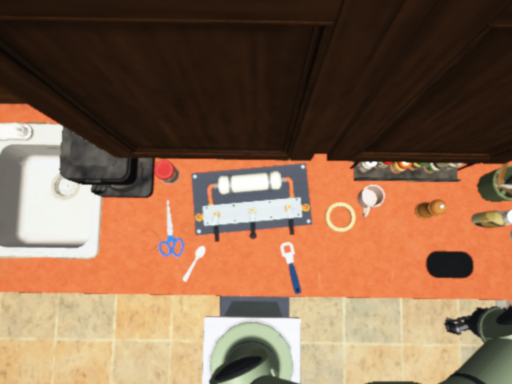

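View pics/side0.png

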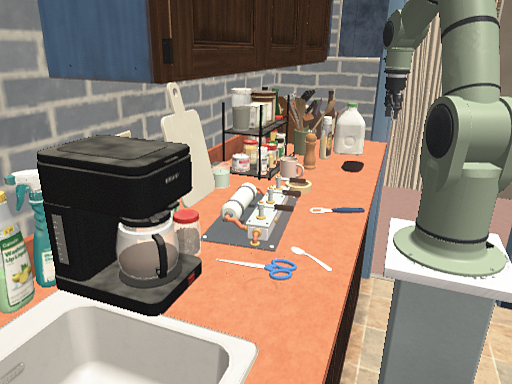

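The top view shows the station's base plate at px (192–311, 165–235), with the levers' dark grips near (217,235), (253,232) and (290,227). The mug is at (372,195), the tape at (341,217), the scissors at (171,235) and the jar at (166,170). I'll zoom in and cast rays.

```bash
cat > h.py <<'E'
import numpy as np, cv2
from scipy.spatial.transform import Rotation as R
from workcell import observe, grab_frame, bot
def ray(f,uv,z):
    d=R.from_euler("xyz",f["orientation"]).as_matrix()@np.linalg.inv(f["mtx"])@np.array([uv[0],uv[1],1.0])
    c=np.array(f["xyz"]); return c+d*(z-c[2])/d[2]
def pix(f,p):
    q=np.array(f["mtx"])@R.from_euler("xyz",f["orientation"]).as_matrix().T@(np.array(p)-f["xyz"]); return q[:2]/q[2]
E
python3 - <<'E'
from h import *
f=grab_frame("top"); im=f["image"]
c=im[155:250,185:320]; cv2.imwrite("pics/crop.png",cv2.resize(c[:,:,::-1],None,fx=5.5,fy=5.5,interpolation=cv2.INTER_CUBIC))
h=cv2.cvtColor(im,cv2.COLOR_RGB2HSV)
m=((h[:,:,2]<50)).astype(np.uint8); m[:200]=0;m[250:]=0;m[:,:185]=0;m[:,320:]=0
n,l,st,ce=cv2.connectedComponentsWithStats(m)
for i in range(1,n):
    if st[i][4]>8: print(st[i],ce[i].round(1),ray(f,ce[i],.1).round(4))
# blue-grey plate, slate
r,g,b=[im[:,:,k].astype(int) for k in range(3)]
p=((abs(r-b)<45)&(r<110)&(b>=r-5)).astype(np.uint8); p[:150]=0;p[245:]=0;p[:,:185]=0;p[:,320:]=0
cs=max(cv2.findContours(p,cv2.RETR_EXTERNAL,2)[0],key=cv2.contourArea)
rc=cv2.minAreaRect(cs); print(rc)
for q in cv2.boxPoints(rc): print(q,ray(f,q,.006).round(4))
E
```

```text
((249.9724578857422, 188.24026489257812), (38.639183044433594, 113.74137115478516), 85.00625610351562)
[191.63593 173.94443] [0.6297 0.215  0.006 ]
[304.94556 164.04358] [ 0.6705 -0.1761  0.006 ]
[308.309  202.5361] [ 0.5366 -0.1878  0.006 ]
[194.99936 212.43695] [0.4968 0.1988 0.006 ]
```

View pics/crop.png

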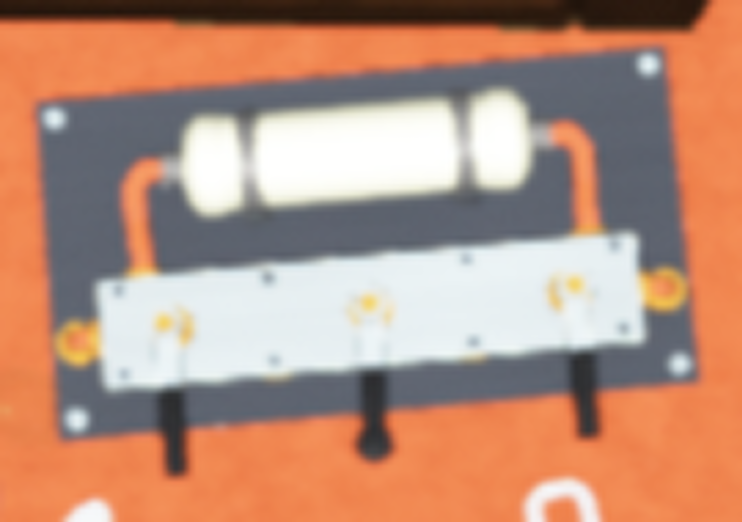

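The crop shows pivots at about (167,325), (370,305) and (574,287), with grips ending at (177,472), (374,455) and (588,434). Block corners are at (97,284), (636,236), (645,342) and (106,390).

Run:
```python
from h import *
f=grab_frame("top"); fs=grab_frame("side")
cv=lambda p:(p[0]/5.5+185-.4,p[1]/5.5+155-.4)
for n,p,z in [("pivL",(167,325),.1),("pivM",(370,305),.1),("pivR",(574,287),.1),("tipL",(177,472),.1),("tipM",(374,458),.1),("tipR",(588,434),.1)]+[("blk",q,.055) for q in [(97,284),(636,236),(645,342),(106,390)]]:
    print(n,ray(f,cv(p),z).round(4))
b=np.mean([ray(f,cv(q),.055) for q in [(97,284),(636,236),(645,342),(106,390)]],0);print("blk c",b)
for n,p,z in [("jar",(166,170),.11),("tape",(341,217),.025),("mug",(372,195),.088),("scis",(171,235),.0),("cabedge",(150,155),.6)]: print(n,ray(f,p,z).round(3))
im=fs["image"][170:260,195:315]
cv2.imwrite("pics/scrop.png",cv2.resize(im[:,:,::-1],None,fx=6,fy=6,interpolation=cv2.INTER_CUBIC))
```

```text
pivL [0.4866 0.1213 0.1   ]
pivM [0.5    0.0035 0.1   ]
pivR [ 0.5123 -0.1153  0.1   ]
tipL [0.4018 0.1132 0.1   ]
tipM [ 4.115e-01 -4.000e-04  1.000e-01]
tipR [ 0.4271 -0.1239  0.1   ]
blk [0.514  0.1686 0.055 ]
blk [ 0.548  -0.1556  0.055 ]
blk [ 0.484  -0.1612  0.055 ]
blk [0.4505 0.1611 0.055 ]
blk c [0.49911846 0.00324431 0.055     ]
jar [0.624 0.282 0.11 ]
tape [ 0.487 -0.296  0.025]
mug [ 0.556 -0.386  0.088]
scis [0.419 0.279 0.   ]
cabedge [0.571 0.212 0.6  ]
```

View pics/scrop.png

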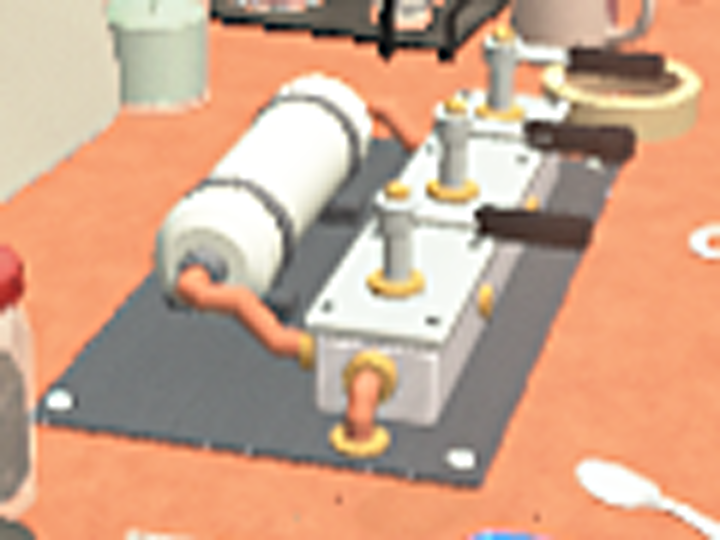

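```bash
python3 -m crank '{"linear":[[0.2,0.1,0],[0.4,0.2,0],[0.6,0.3,0],[0.8,0.4,0],[0.8,0.4,0]],"delta_rot":[[0,0,0.2],[0,0,0.4],[0,0,0.6],[0,0,0.86],[0,0,0.86]],"fingers":[-1,-1,-1,-1,-1]}' 20
python3 -m crank '{"linear":[[0.1,0.2,0],[0.2,0.4,0],[0.3,0.6,0],[0.4,0.8,0],[0.4,0.96,0]],"delta_rot":[[0,0,0.2],[0,0,0.4],[0,0,0.6],[0,0,0.86],[0,0,0.86]],"fingers":[-1,-1,-1,-1,-1]}'
python3 -m crank '{"linear":[[-0.05,0.17,0],[-0.1,0.34,0],[-0.15,0.51,0],[-0.2,0.68,0],[-0.25,0.86,0]],"delta_rot":[[0,0,0.2],[0,0,0.4],[0,0,0.6],[0,0,0.86],[0,0,0.86]],"fingers":[-1,-1,-1,-1,-1]}'
```

```text
clock: 0.75
position: [0.4049, -0.4888, 0.2482]
tool_rot: [3.141, -0.002, 0.787]
force: [-0.9, 0.4, -0.7]
grip_width: 0.0124
finger_force: 0.0
clock: 1.25
position: [0.4999, -0.2618, 0.2482]
tool_rot: [3.141, -0.001, 1.233]
force: [0.8, -0.1, -0.1]
grip_width: 0.0003
finger_force: 0.0
clock: 1.75
position: [0.4352, -0.0475, 0.2483]
tool_rot: [3.141, 0.0, 1.683]
force: [0.2, 0.9, 0.0]
grip_width: -0.0003
finger_force: 0.0
```

```bash
python3 -m crank '{"linear":[[0,0,0],[0,0,-0.2],[0,0,-0.4],[0,0,-0.6],[0,0,-0.63]],"delta_rot":[[0,0,0],[0,0,0],[0,0,0],[0,0,0],[0,0,0]],"fingers":[-1,-1,-1,-1,-1]}'
python3 -m crank '{"linear":[[0,0,0],[0,0,0]],"delta_rot":[[0,0,0],[0,0,0]],"fingers":[-1,-1]}'
python3 - <<'E'
from h import *
f=grab_frame("top"); c=f["image"][155:265,185:320]; cv2.imwrite("pics/c2.png",cv2.resize(c[:,:,::-1],None,fx=5,fy=5,interpolation=cv2.INTER_CUBIC))
E
```

```text
clock: 2.25
position: [0.4336, -0.0485, 0.0869]
tool_rot: [-3.135, -0.002, 1.678]
force: [-0.2, 0.3, 1.1]
grip_width: -0.0001
finger_force: 0.0
clock: 2.45
position: [0.4371, -0.0489, 0.0927]
tool_rot: [3.139, 0.001, 1.677]
force: [1.3, 1.3, 0.3]
grip_width: -0.0002
finger_force: 0.0
```

View pics/c2.png

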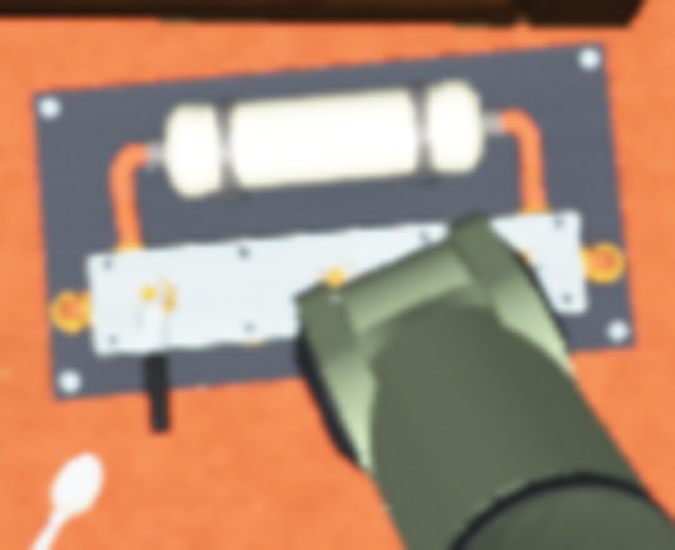

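The gripper sits right of the bypass lever, whose pivot is at crop px (335,277), and it is clear of the left lever. Next I plan the arcs.

```bash
cat > plan.py <<'E'
from h import *
PSI=.105; xh=np.array([np.cos(PSI),np.sin(PSI)]); yh=np.array([-xh[1],xh[0]]); M=np.array([.4995,.003])
PIV={"M":M,"L":M+.12*yh,"R":M-.12*yh}
def wp(lev,th,d=.018,r=.065):
    s=-1 if lev=="R" else 1; t=np.radians(th)
    u=-np.cos(t)*xh+s*np.sin(t)*yh; tt=np.sin(t)*xh+s*np.cos(t)*yh
    return PIV[lev]+r*u-d*tt
def arc(lev,ths,cur,d=.018):
    """shares from cur, restarted every 5 rows"""
    b=np.array(cur[:2])
    for i,th in enumerate(ths):
        w=wp(lev,th,d); print(th,((w-b)/.25).round(3))
        if i%5==4: b=w; print('-')
def theta(lev,pos,d=.018):
    "lever angle (deg) if pusher face touches"
    s=-1 if lev=="R" else 1; v=np.array(pos[:2])-PIV[lev]; f,l=-v@xh,s*(v@yh)
    rr=np.hypot(f,l); return np.degrees(np.arctan2(l,f)+np.arcsin(d/rr)), rr
E
python3 -c "
from plan import *
p=observe()['position'];print(p)
print(wp('M',0,.020)-p[:2],(wp('M',0,.020)-p[:2])/.25)
arc('M',range(6,84,6),wp('M',0))"
```

```text
[ 0.43733749 -0.04900692  0.0928963 ]
[-0.00038336  0.0253046 ] [-0.00153344  0.10121841]
6 [-0.009  0.027]
12 [-0.015  0.054]
18 [-0.018  0.082]
24 [-0.019  0.111]
30 [-0.016  0.139]
-
36 [0.006 0.028]
42 [0.014 0.055]
48 [0.025 0.08 ]
54 [0.039 0.105]
60 [0.056 0.128]
-
66 [0.019 0.021]
72 [0.04 0.04]
78 [0.062 0.057]
```

```bash
python3 -m crank '{"linear":[[0,0.04,0],[0,0.08,0],[0,0.1,0],[0,0.11,0],[0,0.11,0]],"delta_rot":[[0,0,0],[0,0,0],[0,0,0],[0,0,0],[0,0,0]],"fingers":[-1,-1,-1,-1,-1]}'
python3 -m crank '{"linear":[[-0.01,0.03,0],[-0.015,0.055,0],[-0.02,0.08,0],[-0.02,0.11,0],[-0.015,0.14,0]],"delta_rot":[[0,0,-0.2],[0,0,-0.4],[0,0,-0.6],[0,0,-0.8],[0,0,-1]],"fingers":[-1,-1,-1,-1,-1]}'
python3 -c "
from plan import *
s=observe();print(theta('M',s['position']),s['position'],s['tool_rot'],s['force'])"
```

```text
clock: 3.0
position: [0.4361, -0.0208, 0.0909]
tool_rot: [3.142, 0.0, 1.679]
force: [0.9, -0.6, -0.9]
grip_width: -0.0001
finger_force: 0.0
clock: 3.5
position: [0.4318, 0.0132, 0.0907]
tool_rot: [-3.141, 0.001, 1.149]
force: [-2.5, -2.9, 0.7]
grip_width: -0.0004
finger_force: 1.6
(np.float64(29.849926681405012), np.float64(0.06842305309367953)) [0.43184299 0.01320995 0.09070667] [-3.14099910e+00  1.15493892e-03  1.14891205e+00] [-2.53389254 -2.92948828  0.68331399]
```

```bash
python3 -m crank '{"linear":[[0.005,0.03,0],[0.015,0.055,0],[0.025,0.08,0],[0.04,0.105,0],[0.055,0.13,0]],"delta_rot":[[0,0,-0.2],[0,0,-0.4],[0,0,-0.6],[0,0,-0.8],[0,0,-1]],"fingers":[-1,-1,-1,-1,-1]}'
python3 -m crank '{"linear":[[0.02,0.02,0],[0.04,0.04,0],[0.06,0.055,0],[0.06,0.055,0]],"delta_rot":[[0,0,-0.2],[0,0,-0.4],[0,0,-0.6],[0,0,-0.6]],"fingers":[-1,-1,-1,-1]}'
python3 -c "
from plan import *
s=observe();print(theta('M',s['position']),s['position'],s['tool_rot'],s['force'])
print((wp('M',84)-wp('M',78))/.25,(wp('M',90)-wp('M',84))/.25)"
```

```text
clock: 4.0
position: [0.4455, 0.0459, 0.0906]
tool_rot: [-3.141, 0.002, 0.626]
force: [-0.9, -3.2, 0.5]
grip_width: -0.0001
finger_force: 1.6
clock: 4.4
position: [0.4612, 0.0602, 0.0906]
tool_rot: [3.141, 0.0, 0.315]
force: [0.3, 0.4, -0.8]
grip_width: -0.0001
finger_force: 0.0
(np.float64(77.37446336726806), np.float64(0.06887660913270675)) [0.46119324 0.06024141 0.09063366] [3.14146945e+00 3.81202251e-04 3.14831307e-01] [ 0.29587529  0.37328174 -0.79279391]
[0.02433281 0.01433008] [0.02569741 0.01170811]
```

```bash
python3 -m crank '{"linear":[[0.012,0.007,0],[0.024,0.014,0],[0.03,0.016,0],[0.03,0.016,0]],"delta_rot":[[0,0,-0.1],[0,0,-0.2],[0,0,-0.25],[0,0,-0.25]],"fingers":[-1,-1,-1,-1]}'
python3 -m crank '{"linear":[[0.004,0.002,0],[0.004,0.002,0]],"delta_rot":[[0,0,-0.05],[0,0,-0.05]],"fingers":[-1,-1]}'
python3 -c "
from plan import *
s=observe();print(theta('M',s['position']))"
```

```text
clock: 4.8
position: [0.4684, 0.0638, 0.0907]
tool_rot: [3.141, 0.0, 0.187]
force: [-2.8, 0.2, -0.4]
grip_width: -0.0003
finger_force: 0.6
clock: 5.0
position: [0.4695, 0.0643, 0.0908]
tool_rot: [3.142, 0.0, 0.159]
force: [-2.6, -0.7, -0.1]
grip_width: 0.0001
finger_force: 1.0
(np.float64(85.21555731151375), np.float64(0.06828564711417977))
```

```bash
python3 -m crank '{"linear":[[0.004,0.002,0],[0.008,0.004,0],[0.008,0.004,0]],"delta_rot":[[0,0,-0.05],[0,0,-0.1],[0,0,-0.1]],"fingers":[-1,-1,-1]}'
python3 -m crank '{"linear":[[0.004,0.001,0],[0.004,0.001,0]],"delta_rot":[[0,0,-0.03],[0,0,-0.03]],"fingers":[-1,-1]}'
python3 -c "
from plan import *
s=observe();print(theta('M',s['position']))"
```

```text
clock: 5.3
position: [0.4717, 0.0656, 0.0908]
tool_rot: [3.142, -0.0, 0.106]
force: [-1.3, 0.1, -0.7]
grip_width: -0.0003
finger_force: 0.7
clock: 5.5
position: [0.4727, 0.0658, 0.0908]
tool_rot: [-3.142, -0.0, 0.091]
force: [-2.3, 0.6, -0.3]
grip_width: -0.0005
finger_force: 0.8
(np.float64(88.15980628333051), np.float64(0.06827924698222641))
```

Not at the stop yet. I'll take 1 mm steps with no more turning.

```bash
python3 -m crank '{"linear":[[0.004,0,0],[0.004,0,0]],"delta_rot":[[0,0,0],[0,0,0]],"fingers":[-1,-1]}' | sed -n 2,4p
python3 -m crank '{"linear":[[0.003,0,0],[0.003,0,0]],"delta_rot":[[0,0,0],[0,0,0]],"fingers":[-1,-1]}'| sed -n 2,4p
```

```text
position: [0.4737, 0.0657, 0.0908]
tool_rot: [-3.142, -0.0, 0.091]
force: [-2.4, 0.1, -0.2]
position: [0.4744, 0.0657, 0.0908]
tool_rot: [-3.142, -0.0, 0.091]
force: [-2.3, 0.5, 0.4]
```

```bash
python3 -m crank '{"linear":[[0.003,0,0],[0.003,0,0]],"delta_rot":[[0,0,0],[0,0,0]],"fingers":[-1,-1]}'| sed -n 2,4p
```

```text
position: [0.4752, 0.0658, 0.0908]
tool_rot: [-3.142, -0.0, 0.091]
force: [-2.6, 0.9, 0.2]
```

```bash
python3 -m crank '{"linear":[[0.003,0,0],[0.003,0,0]],"delta_rot":[[0,0,0],[0,0,0]],"fingers":[-1,-1]}'| sed -n 2,4p
python3 -m crank '{"linear":[[0.003,0,0],[0.003,0,0]],"delta_rot":[[0,0,0],[0,0,0]],"fingers":[-1,-1]}'| sed -n 2,4p
```

```text
position: [0.4757, 0.0658, 0.0908]
tool_rot: [-3.142, 0.0, 0.091]
force: [-4.1, 1.0, 1.2]
position: [0.4758, 0.0658, 0.0907]
tool_rot: [-3.142, 0.002, 0.091]
force: [-8.2, 1.7, 4.9]
```

The stop is felt at about 8 N with the position stalled. I'll back off and turn for the left lever.

```bash
python3 -m crank '{"linear":[[-0.04,0,0],[-0.12,-0.01,0],[-0.19,-0.02,0],[-0.19,-0.02,0],[-0.19,-0.02,0]],"delta_rot":[[0,0,0],[0,0,0],[0,0,0.28],[0,0,0.56],[0,0,0.84]],"fingers":[-1,-1,-1,-1,-1]}'
python3 -m crank '{"linear":[[0,0,0],[0,0,0],[0,0,0],[0,0,0],[0,0,0]],"delta_rot":[[0,0,0.28],[0,0,0.56],[0,0,0.84],[0,0,1],[0,0,1]],"fingers":[-1,-1,-1,-1,-1]}' | sed -n 2,4p
python3 -m crank '{"linear":[[0,0,0],[0,0,0],[0,0,0],[0,0,0],[0,0,0]],"delta_rot":[[0,0,0.28],[0,0,0.56],[0,0,0.84],[0,0,1],[0,0,1]],"fingers":[-1,-1,-1,-1,-1]}' | sed -n 2,4p
python3 - <<'E'
from plan import *
s=observe();p=s['position'];print(p,s['tool_rot'])
print((wp('L',0,.020)-p[:2])/.25)
f=grab_frame("top"); c=f["image"][155:265,185:320]; cv2.imwrite("pics/c3.png",cv2.resize(c[:,:,::-1],None,fx=5,fy=5,interpolation=cv2.INTER_CUBIC))
E
```

```text
clock: 7.0
position: [0.4288, 0.0608, 0.0911]
tool_rot: [3.141, -0.001, 0.537]
force: [0.0, 0.6, -0.2]
grip_width: 0.0004
finger_force: 0.0
position: [0.4291, 0.0606, 0.0909]
tool_rot: [3.141, -0.001, 1.056]
force: [-1.0, 0.1, 0.6]
position: [0.429, 0.0606, 0.0908]
tool_rot: [3.141, -0.0, 1.577]
force: [-0.4, -0.5, -0.6]
[0.42903853 0.06064719 0.09081633] [ 3.14130075e+00 -3.20303769e-04  1.57667537e+00]
[-0.01864504  0.13995839]
```

View pics/c3.png

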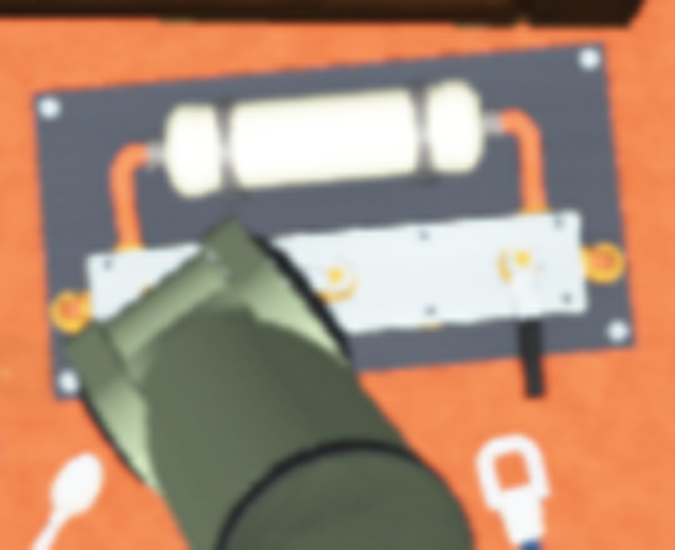

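The bypass lever has left the front, the right lever still points forward, and the gripper is clear. I'll approach the left lever and feel it.

```bash
python3 -m crank '{"linear":[[-0.005,0.05,0],[-0.015,0.1,0],[-0.02,0.13,0],[-0.02,0.14,0],[-0.02,0.14,0]],"delta_rot":[[0,0,0.19],[0,0,0.19],[0,0,0.19],[0,0,0.19],[0,0,0.19]],"fingers":[-1,-1,-1,-1,-1]}' | sed -n 2,4p
python3 -m crank '{"linear":[[0,0.01,0],[0,0.016,0],[0,0.016,0]],"delta_rot":[[0,0,0],[0,0,0],[0,0,0]],"fingers":[-1,-1,-1]}' | sed -n 2,4p
python3 -m crank '{"linear":[[0,0.008,0],[0,0.008,0]],"delta_rot":[[0,0,0],[0,0,0]],"fingers":[-1,-1]}' | sed -n 2,4p
```

```text
position: [0.4241, 0.0959, 0.0908]
tool_rot: [3.142, 0.0, 1.677]
force: [0.6, -0.0, -0.1]
position: [0.4241, 0.0997, 0.0908]
tool_rot: [3.142, -0.0, 1.677]
force: [0.2, -0.7, 0.2]
position: [0.4239, 0.1015, 0.0907]
tool_rot: [-3.141, 0.0, 1.677]
force: [-0.8, -1.8, 0.1]
```

```bash
python3 -m crank '{"linear":[[0,0.004,0],[0,0.004,0]],"delta_rot":[[0,0,0],[0,0,0]],"fingers":[-1,-1]}' | sed -n 2,4p
python3 -c "
from plan import *
print(theta('L',observe()['position']))"
```

```text
position: [0.4238, 0.1025, 0.0907]
tool_rot: [-3.141, 0.0, 1.678]
force: [-0.7, -3.6, -0.1]
(np.float64(4.392867408504895), np.float64(0.06614943958769434))
```

```bash
for i in 1; do python3 -m crank '{"linear":[[0,0.004,0],[0,0.004,0]],"delta_rot":[[0,0,0],[0,0,0]],"fingers":[-1,-1]}' | sed -n 2,4p; done
python3 -m crank '{"linear":[[0,0.004,0],[0,0.004,0]],"delta_rot":[[0,0,0],[0,0,0]],"fingers":[-1,-1]}' | sed -n 2,4p
```

```text
position: [0.4239, 0.1037, 0.0907]
tool_rot: [-3.141, 0.0, 1.678]
force: [-2.0, -2.7, -0.9]
position: [0.424, 0.1048, 0.0907]
tool_rot: [-3.141, -0.0, 1.678]
force: [-1.4, -2.6, -0.5]
```

```bash
python3 -m crank '{"linear":[[0,0.004,0],[0,0.004,0]],"delta_rot":[[0,0,0],[0,0,0]],"fingers":[-1,-1]}' | sed -n 2,4p
```

```text
position: [0.424, 0.1059, 0.0908]
tool_rot: [-3.142, -0.0, 1.678]
force: [-1.4, -3.8, -0.4]
```

```bash
python3 -m crank '{"linear":[[0,0.004,0],[0,0.004,0]],"delta_rot":[[0,0,0],[0,0,0]],"fingers":[-1,-1]}' | sed -n 2,4p
```

```text
position: [0.4241, 0.1069, 0.0908]
tool_rot: [3.142, -0.0, 1.678]
force: [-2.1, -2.1, -1.3]
```

```bash
python3 -m crank '{"linear":[[0,0.008,0],[0,0.008,0]],"delta_rot":[[0,0,0],[0,0,0]],"fingers":[-1,-1]}' | sed -n 2,4p
python3 -c "
from plan import *
p=observe()['position'];print(p,theta('L',p))
arc('L',[15,20,25,30,35],p)
arc('L',[41,47,53,59,65,71,77,82],wp('L',35))"
```

```text
position: [0.4241, 0.109, 0.0908]
tool_rot: [3.142, -0.0, 1.678]
force: [-1.0, -2.0, -0.8]
[0.42406668 0.10903532 0.09082389] (np.float64(10.33534393017154), np.float64(0.06424893141860497))
15 [-0.017  0.023]
20 [-0.018  0.046]
25 [-0.018  0.07 ]
30 [-0.015  0.093]
35 [-0.011  0.116]
-
41 [0.008 0.027]
47 [0.019 0.053]
53 [0.032 0.078]
59 [0.048 0.101]
65 [0.067 0.123]
-
71 [0.02  0.019]
77 [0.043 0.037]
82 [0.063 0.049]
```

The left lever turns freely: 8 mm at a steady 3 N or so. I'll sweep it round.

```bash
python3 -m crank '{"linear":[[-0.015,0.025,0],[-0.02,0.045,0],[-0.02,0.07,0],[-0.015,0.095,0],[-0.01,0.115,0]],"delta_rot":[[0,0,-0.25],[0,0,-0.5],[0,0,-0.7],[0,0,-0.85],[0,0,-1]],"fingers":[-1,-1,-1,-1,-1]}' | sed -n 2,4p
python3 -m crank '{"linear":[[0.01,0.025,0],[0.02,0.055,0],[0.03,0.08,0],[0.05,0.1,0],[0.065,0.125,0]],"delta_rot":[[0,0,-0.25],[0,0,-0.5],[0,0,-0.7],[0,0,-0.85],[0,0,-1]],"fingers":[-1,-1,-1,-1,-1]}' | sed -n 2,4p
python3 -c "
from plan import *
p=observe()['position'];print(p,theta('L',p));arc('L',[71,77,82],p)"
```

```text
position: [0.4213, 0.138, 0.0908]
tool_rot: [-3.141, 0.0, 1.151]
force: [-4.9, -2.0, -0.1]
position: [0.4379, 0.1691, 0.0908]
tool_rot: [-3.142, 0.0, 0.628]
force: [-2.1, -3.6, 0.3]
[0.43788604 0.16906318 0.09078318] (np.float64(65.04385128733735), np.float64(0.06773311912385412))
71 [0.021 0.018]
77 [0.043 0.035]
82 [0.063 0.048]
```

```bash
python3 -m crank '{"linear":[[0.02,0.02,0],[0.043,0.035,0],[0.063,0.048,0],[0.063,0.048,0],[0.063,0.048,0]],"delta_rot":[[0,0,-0.25],[0,0,-0.5],[0,0,-0.75],[0,0,-1],[0,0,-1]],"fingers":[-1,-1,-1,-1,-1]}' | sed -n 2,4p
python3 -m crank '{"linear":[[0.006,0.003,0],[0.012,0.006,0],[0.012,0.006,0]],"delta_rot":[[0,0,0],[0,0,0],[0,0,0]],"fingers":[-1,-1,-1]}' | sed -n 2,4p
python3 -c "
from plan import *
p=observe()['position'];print(p,theta('L',p),theta('M',(.4757,.0658)))"
```

```text
position: [0.4539, 0.1816, 0.0909]
tool_rot: [-3.141, -0.001, 0.105]
force: [1.0, 0.6, 1.1]
position: [0.4568, 0.1824, 0.0908]
tool_rot: [-3.141, -0.0, 0.109]
force: [-2.3, 0.9, 0.2]
[0.45676766 0.18235501 0.09082949] (np.float64(84.88331917335381), np.float64(0.06716592019069437)) (np.float64(90.80691551932921), np.float64(0.06715861821091912))
```

```bash
python3 -m crank '{"linear":[[0.005,0,0],[0.01,0,0],[0.01,0,0]],"delta_rot":[[0,0,0],[0,0,0],[0,0,0]],"fingers":[-1,-1,-1]}' | sed -n 2,4p
```

```text
position: [0.4593, 0.1823, 0.0908]
tool_rot: [-3.141, -0.0, 0.107]
force: [-1.9, 0.4, 0.3]
```

```bash
python3 -m crank '{"linear":[[0.004,0,0],[0.004,0,0]],"delta_rot":[[0,0,0],[0,0,0]],"fingers":[-1,-1]}' | sed -n 2,4p
python3 -m crank '{"linear":[[0.003,0,0],[0.003,0,0]],"delta_rot":[[0,0,0],[0,0,0]],"fingers":[-1,-1]}' | sed -n 2,4p
```

```text
position: [0.4601, 0.1823, 0.0908]
tool_rot: [-3.142, -0.0, 0.107]
force: [-3.4, 0.2, 0.3]
position: [0.4609, 0.1823, 0.0908]
tool_rot: [-3.142, -0.0, 0.107]
force: [-1.5, 1.2, -0.3]
```

```bash
python3 -m crank '{"linear":[[0.003,0,0],[0.003,0,0]],"delta_rot":[[0,0,0],[0,0,0]],"fingers":[-1,-1]}' | sed -n 2,4p
```

```text
position: [0.4616, 0.1823, 0.0908]
tool_rot: [-3.142, -0.0, 0.107]
force: [-1.6, 1.4, -0.4]
```

```bash
python3 -m crank '{"linear":[[0.003,0,0],[0.003,0,0]],"delta_rot":[[0,0,0],[0,0,0]],"fingers":[-1,-1]}' | sed -n 2,4p
```

```text
position: [0.4624, 0.1823, 0.0908]
tool_rot: [-3.142, -0.0, 0.107]
force: [-2.3, 0.8, 0.1]
```

```bash
python3 -m crank '{"linear":[[0.003,0,0],[0.003,0,0]],"delta_rot":[[0,0,0],[0,0,0]],"fingers":[-1,-1]}' | sed -n 2,4p
```

```text
position: [0.4631, 0.1822, 0.0908]
tool_rot: [-3.142, -0.0, 0.107]
force: [-1.2, 1.3, 1.0]
```

```bash
python3 -m crank '{"linear":[[0.003,0,0],[0.003,0,0]],"delta_rot":[[0,0,0],[0,0,0]],"fingers":[-1,-1]}' | sed -n 2,4p
```

```text
position: [0.4632, 0.1822, 0.0907]
tool_rot: [3.141, 0.001, 0.107]
force: [-6.6, 1.2, 3.7]
```

```bash
python3 -m crank '{"linear":[[0.002,0,0],[0.002,0,0]],"delta_rot":[[0,0,0],[0,0,0]],"fingers":[-1,-1]}' | sed -n 2,4p
```

```text
position: [0.4633, 0.1822, 0.0907]
tool_rot: [3.141, 0.002, 0.107]
force: [-10.1, 2.2, 6.8]
```

The left lever is at its stop (force up to 10 N, position stalled). Now I'll back off and slide across to the right lever.

```bash
python3 -m crank '{"linear":[[-0.06,0,0],[-0.16,0,0],[-0.18,-0.08,0],[-0.18,-0.18,0],[-0.18,-0.28,0]],"delta_rot":[[0,0,0],[0,0,0],[0,0,0.28],[0,0,0.56],[0,0,0.84]],"fingers":[-1,-1,-1,-1,-1]}' | sed -n 2,4p
python3 -m crank '{"linear":[[0.02,-0.14,0],[0.04,-0.28,0],[0.06,-0.42,0],[0.08,-0.56,0],[0.08,-0.64,0]],"delta_rot":[[0,0,0.25],[0,0,0.5],[0,0,0.75],[0,0,1],[0,0,1]],"fingers":[-1,-1,-1,-1,-1]}' | sed -n 2,4p
python3 -m crank '{"linear":[[0,0,0],[0,0,0],[0,0,0],[0,0,0],[0,0,0]],"delta_rot":[[0,0,0.25],[0,0,0.5],[0,0,0.75],[0,0,1],[0,0,1]],"fingers":[-1,-1,-1,-1,-1]}' | sed -n 2,4p
python3 - <<'E'
from plan import *
s=observe();p=s['position'];print(p,s['tool_rot'][2])
print((wp('R',0,.020)-p[:2])/.25,(1.676-s['tool_rot'][2])/np.radians(30))
f=grab_frame("top"); c=f["image"][155:265,185:320]; cv2.imwrite("pics/c4.png",cv2.resize(c[:,:,::-1],None,fx=5,fy=5,interpolation=cv2.INTER_CUBIC))
E
```

```text
position: [0.4196, 0.1116, 0.091]
tool_rot: [3.141, -0.001, 0.554]
force: [0.4, -0.7, 0.9]
position: [0.4399, -0.051, 0.0909]
tool_rot: [3.14, 0.0, 1.072]
force: [-0.3, 0.2, -0.5]
position: [0.4396, -0.0482, 0.0908]
tool_rot: [3.141, -0.0, 1.595]
force: [0.0, 0.4, -0.2]
[ 0.43959528 -0.04822317  0.09079735] 1.5954096040384307
[ 0.02297366 -0.22015421] 0.15391631859620242
```

View pics/c4.png

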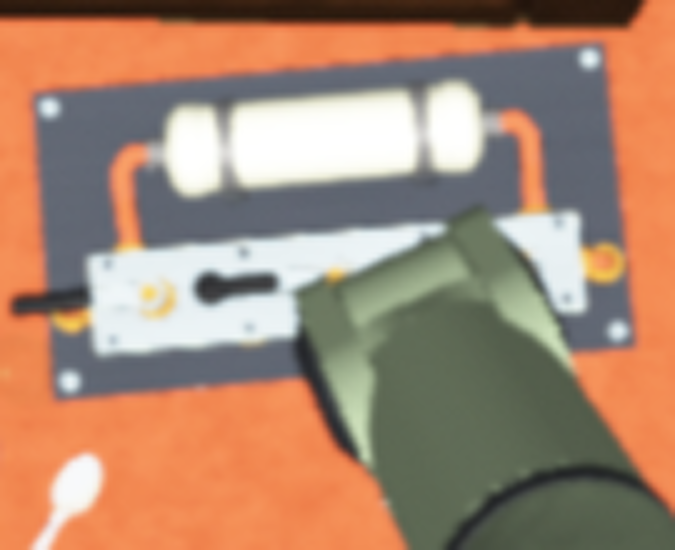

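The bypass and left levers both lie along the block, with grips at crop (235,285) and (50,300). I'll approach the right lever gently.

```bash
python3 -m crank '{"linear":[[0.01,-0.06,0],[0.02,-0.12,0],[0.02,-0.18,0],[0.02,-0.2,0],[0.02,-0.2,0]],"delta_rot":[[0,0,0.15],[0,0,0.15],[0,0,0.15],[0,0,0.15],[0,0,0.15]],"fingers":[-1,-1,-1,-1,-1]}' | sed -n 2,4p
python3 -m crank '{"linear":[[0,-0.008,0],[0,-0.016,0],[0,-0.024,0],[0,-0.024,0]],"delta_rot":[[0,0,0],[0,0,0],[0,0,0],[0,0,0]],"fingers":[-1,-1,-1,-1]}' | sed -n 2,4p
python3 -m crank '{"linear":[[0,-0.008,0],[0,-0.012,0],[0,-0.012,0]],"delta_rot":[[0,0,0],[0,0,0],[0,0,0]],"fingers":[-1,-1,-1]}' | sed -n 2,4p
```

```text
position: [0.4443, -0.0982, 0.0908]
tool_rot: [3.141, 0.0, 1.669]
force: [-0.3, 0.4, -0.8]
position: [0.4444, -0.1036, 0.0908]
tool_rot: [3.142, -0.0, 1.672]
force: [-0.6, 0.6, 0.3]
position: [0.4444, -0.1068, 0.0908]
tool_rot: [3.141, -0.0, 1.672]
force: [0.1, 1.8, 0.1]
```

```bash
python3 -m crank '{"linear":[[0,-0.006,0],[0,-0.006,0]],"delta_rot":[[0,0,0],[0,0,0]],"fingers":[-1,-1]}' | sed -n 2,4p
python3 -m crank '{"linear":[[0,-0.006,0],[0,-0.006,0]],"delta_rot":[[0,0,0],[0,0,0]],"fingers":[-1,-1]}' | sed -n 2,4p
```

```text
position: [0.4444, -0.1084, 0.0908]
tool_rot: [3.141, 0.0, 1.672]
force: [1.9, 2.5, 0.4]
position: [0.4443, -0.1099, 0.0908]
tool_rot: [3.142, 0.0, 1.672]
force: [1.5, 1.0, 0.4]
```

```bash
python3 -m crank '{"linear":[[0,-0.006,0],[0,-0.006,0]],"delta_rot":[[0,0,0],[0,0,0]],"fingers":[-1,-1]}' | sed -n 2,4p
```

```text
position: [0.4443, -0.1115, 0.0908]
tool_rot: [-3.142, 0.0, 1.672]
force: [0.9, 2.1, 0.1]
```

```bash
python3 -m crank '{"linear":[[0,-0.006,0],[0,-0.006,0]],"delta_rot":[[0,0,0],[0,0,0]],"fingers":[-1,-1]}' | sed -n 2,4p
```

```text
position: [0.4443, -0.113, 0.0908]
tool_rot: [-3.141, 0.0, 1.672]
force: [0.1, 1.4, 0.5]
```

```bash
python3 -m crank '{"linear":[[0,-0.008,0],[0,-0.008,0]],"delta_rot":[[0,0,0],[0,0,0]],"fingers":[-1,-1]}' | sed -n 2,4p
python3 -c "
from plan import *
p=observe()['position'];print(p,theta('R',p))
arc('R',[15,20,25,30,35],p)
arc('R',[41,47,53,59,65,71,77,82],wp('R',35))"
```

```text
position: [0.4443, -0.115, 0.0908]
tool_rot: [-3.141, 0.0, 1.672]
force: [0.2, 1.8, 2.3]
[ 0.44426772 -0.11504203  0.09077527] (np.float64(8.278968755275189), np.float64(0.06782154906706374))
15 [ 0.003 -0.031]
20 [ 0.006 -0.055]
25 [ 0.011 -0.077]
30 [ 0.019 -0.1  ]
35 [ 0.028 -0.121]
-
41 [ 0.013 -0.025]
47 [ 0.03  -0.048]
53 [ 0.048 -0.07 ]
59 [ 0.068 -0.089]
65 [ 0.091 -0.106]
-
71 [ 0.024 -0.015]
77 [ 0.05  -0.027]
82 [ 0.072 -0.035]
```

```bash
python3 -m crank '{"linear":[[0.003,-0.03,0],[0.006,-0.055,0],[0.01,-0.075,0],[0.02,-0.1,0],[0.03,-0.12,0]],"delta_rot":[[0,0,0.25],[0,0,0.5],[0,0,0.7],[0,0,0.85],[0,0,1]],"fingers":[-1,-1,-1,-1,-1]}' | sed -n 2,4p
python3 -m crank '{"linear":[[0.013,-0.025,0],[0.03,-0.05,0],[0.05,-0.07,0],[0.07,-0.09,0],[0.09,-0.105,0]],"delta_rot":[[0,0,0.25],[0,0,0.5],[0,0,0.7],[0,0,0.85],[0,0,1]],"fingers":[-1,-1,-1,-1,-1]}' | sed -n 2,4p
python3 -c "
from plan import *
p=observe()['position'];print(p,theta('R',p));arc('R',[71,77,82,85],p)"
```

```text
position: [0.4511, -0.1453, 0.0907]
tool_rot: [-3.14, -0.001, 2.199]
force: [-2.0, 3.0, 3.0]
position: [0.4737, -0.1715, 0.0905]
tool_rot: [-3.141, -0.001, 2.722]
force: [-3.2, 3.5, 1.2]
[ 0.47367697 -0.17145582  0.09052626] (np.float64(64.66182075503635), np.float64(0.06717442656425972))
71 [ 0.025 -0.017]
77 [ 0.051 -0.029]
82 [ 0.073 -0.037]
85 [ 0.086 -0.041]
```

```bash
python3 -m crank '{"linear":[[0.025,-0.017,0],[0.05,-0.03,0],[0.073,-0.037,0],[0.073,-0.037,0],[0.073,-0.037,0]],"delta_rot":[[0,0,0.25],[0,0,0.5],[0,0,0.75],[0,0,1],[0,0,1]],"fingers":[-1,-1,-1,-1,-1]}' | sed -n 2,4p
python3 -m crank '{"linear":[[0.006,-0.002,0],[0.012,-0.004,0],[0.012,-0.004,0]],"delta_rot":[[0,0,0],[0,0,0],[0,0,0]],"fingers":[-1,-1,-1]}' | sed -n 2,4p
python3 -c "
from plan import *
p=observe()['position'];print(p,theta('R',p))"
```

```text
position: [0.4921, -0.1808, 0.0904]
tool_rot: [3.141, -0.001, -3.038]
force: [-1.5, 0.1, 0.4]
position: [0.4955, -0.1813, 0.0907]
tool_rot: [-3.141, -0.0, -3.042]
force: [-2.2, 0.5, -1.9]
[ 0.49552423 -0.18130117  0.09074238] (np.float64(85.26425677796045), np.float64(0.06703774234892712))
```

```bash
python3 -m crank '{"linear":[[0.005,0,0],[0.01,0,0],[0.01,0,0]],"delta_rot":[[0,0,0],[0,0,0],[0,0,0]],"fingers":[-1,-1,-1]}' | sed -n 2,4p
```

```text
position: [0.4982, -0.1814, 0.0908]
tool_rot: [-3.141, 0.0, -3.04]
force: [-1.8, -1.8, -0.7]
```

```bash
python3 -m crank '{"linear":[[0.004,0,0],[0.004,0,0]],"delta_rot":[[0,0,0],[0,0,0]],"fingers":[-1,-1]}' | sed -n 2,4p
python3 -m crank '{"linear":[[0.003,0,0],[0.003,0,0]],"delta_rot":[[0,0,0],[0,0,0]],"fingers":[-1,-1]}' | sed -n 2,4p
```

```text
position: [0.4992, -0.1813, 0.0908]
tool_rot: [-3.141, 0.0, -3.04]
force: [-1.3, -0.3, -0.3]
position: [0.4999, -0.1814, 0.0908]
tool_rot: [-3.141, 0.0, -3.04]
force: [-2.2, -2.1, -0.7]
```

```bash
python3 -m crank '{"linear":[[0.003,0,0],[0.003,0,0]],"delta_rot":[[0,0,0],[0,0,0]],"fingers":[-1,-1]}' | sed -n 2,4p
```

```text
position: [0.5007, -0.1813, 0.0908]
tool_rot: [-3.141, 0.0, -3.04]
force: [-2.6, -2.0, -0.5]
```

```bash
python3 -m crank '{"linear":[[0.003,0,0],[0.003,0,0]],"delta_rot":[[0,0,0],[0,0,0]],"fingers":[-1,-1]}' | sed -n 2,4p
```

```text
position: [0.5014, -0.1813, 0.0908]
tool_rot: [-3.142, 0.0, -3.04]
force: [-3.0, -1.2, -0.5]
```

```bash
python3 -m crank '{"linear":[[0.003,0,0],[0.003,0,0]],"delta_rot":[[0,0,0],[0,0,0]],"fingers":[-1,-1]}' | sed -n 2,4p
```

```text
position: [0.5022, -0.1812, 0.0908]
tool_rot: [-3.142, 0.0, -3.04]
force: [-1.7, -2.1, -0.1]
```

```bash
python3 -m crank '{"linear":[[0.003,0,0],[0.003,0,0]],"delta_rot":[[0,0,0],[0,0,0]],"fingers":[-1,-1]}' | sed -n 2,4p
```

```text
position: [0.5024, -0.1813, 0.0908]
tool_rot: [-3.141, -0.001, -3.04]
force: [-6.3, -1.7, 3.7]
```

The right lever's stop is felt too. I'll back off, lift clear, and take one picture to confirm.

```bash
python3 -m crank '{"linear":[[0.002,0,0],[0.002,0,0]],"delta_rot":[[0,0,0],[0,0,0]],"fingers":[-1,-1]}' | sed -n 2,4p
python3 -m crank '{"linear":[[-0.08,-0.02,0],[-0.2,-0.1,0],[-0.2,-0.1,0.15],[-0.2,-0.2,0.35],[-0.2,-0.4,0.5]],"delta_rot":[[0,0,0],[0,0,0],[0,0,0],[0,0,0],[0,0,0]],"fingers":[-1,-1,-1,-1,-1]}' | sed -n 2,4p
python3 -m crank '{"linear":[[-0.1,-0.15,0],[-0.15,-0.3,0],[-0.2,-0.45,0],[-0.2,-0.6,0],[-0.2,-0.6,0]],"delta_rot":[[0,0,0],[0,0,0],[0,0,0],[0,0,0],[0,0,0]],"fingers":[-1,-1,-1,-1,-1]}' | sed -n 1,4p
python3 - <<'E'
from h import *
f=grab_frame("top"); c=f["image"][150:270,140:400]; cv2.imwrite("pics/c5.png",cv2.resize(c[:,:,::-1],None,fx=3,fy=3,interpolation=cv2.INTER_CUBIC))
print(observe()["qd"].round(3))
E
```

```text
position: [0.5024, -0.1812, 0.0907]
tool_rot: [-3.141, -0.002, -3.04]
force: [-9.4, -1.4, 6.7]
position: [0.4545, -0.266, 0.2076]
tool_rot: [-3.141, 0.003, -3.035]
force: [2.0, -0.8, -0.6]
clock: 22.0
position: [0.4022, -0.422, 0.2041]
tool_rot: [-3.141, 0.001, -3.046]
force: [0.1, 0.6, -0.8]
[-0.031 -0.023 -0.034  0.048 -0.014 -0.011 -0.022]
```

View pics/c5.png

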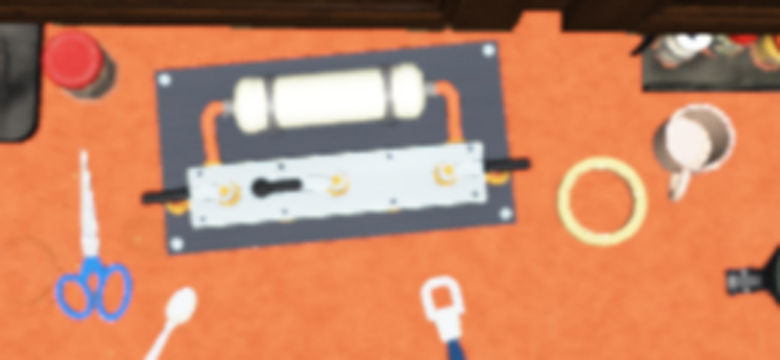

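All three levers lie along the block: left grip at (165,197), bypass at (280,187), right at (507,164). The jar, scissors, tape and mug are where they were, and the gripper is clear at the right edge.

```bash
python3 -c "
from workcell import bot
print(bot.job_done())"
```

```text
the job is handed in; nothing more can be done
None
```

The job is handed in at about 22 s: bypass fully open, then left filter lever (tried first, and it turned freely) and right one shut, each felt at its stop with no force reading above about 13 N; bystanders look unmoved in the last picture, and no verdict came back.

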